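# Pack the spares tray from the parts shelf

### The arm

A 6-joint arm with a two-finger parallel gripper is mounted at the origin on the work surface. World frame = base frame: x ahead of the robot, y to its left, z up, the work surface at z = 0. Lengths are in m, angles in degrees, forces in N, time in s.
With the tool pointing down it reaches from about 0.325 to 0.85 m from the base axis. Payload 15.5 kg.
Tool frame: the origin (TCP) lies midway between the tips of the shut fingers; the grasp point (between the pads) lies 19 mm behind it; y points along the fingers, x is the direction in which the jaws open and shut, and the axes are right-handed (so a half turn about y gives the same grasp; the last joint's range is limited). The gripper opens to 91 mm and grips with 3 to 60 N. Pads are 32 mm wide; open, the fingers measure 118 mm over their backs; the gripper's body (76 mm by 178 mm) begins 60 mm behind the grasp point.
Start: joints at [67.981, 28.281, 77.091, -0, 74.628, -5.472], TCP at [0.178, 0.599, 0.214] pointing down, gripper open.
Joint ranges: [-166.48, 166.48], [-47.26, 123.95], [12.59, 153.08], [-70.14, 250.14], [6.76, 159.57], [-176.63, 176.63]. Speed limits (degrees/s): [108.29, 108.29, 147.25, 172.46, 172.46, 172.46].

### API

Orientations are given as a 3x3 rotation matrix whose columns are the frame's x, y, z axes.
In Python, from bench import ctrl gives the robot as it stands. The module is installed in compiled form; this text tells all that it offers. Calls block until the motion is done:
- ctrl.goto(position, orientation): joint-space move of the TCP to a pose.
- ctrl.move_l(position, vel=0.15, ori=None, contact_N=None): straight line of the TCP; ori=None keeps the orientation; vel is the mean speed in m/s. With contact_N (N) it stops when the force on the tool has changed by that much, and returns True; else False.
- ctrl.movej(angles): joint-space move.
- ctrl.command_gripper(opening): opening from 0.0 (shut) to 1.0 (fully open); the grip force is fixed at half the most; returns when the fingers have stopped.
- ctrl.sleep(seconds).
- ctrl.ik(position, orientation): joint angles nearest the present ones, or None.
- ctrl.read_camera(name): name is "side" or "top" or "wrist"; returns the picture (420x560x3 uint8, blue, green, red); there is no depth.
- ctrl.camera_params(name): a dict with "fx", "fy", "cx", "cy" (pixels), "D" ([k1, k2, p1, p2, k3] as OpenCV has them; the pictures are not rectified), "pose" (4x4, takes a point from camera to world coordinates); the wrist camera has in their place "T_tool_cam" (4x4, takes a point from camera to tool coordinates, whose origin is the TCP and whose axes are the tool frame's). Camera axes: x right, y up, looking along -z (the intrinsics and any distortion apply to the point x, -y, -z); pixel columns grow to the right and rows downward; lengths in m; the calibration is good to about 2 mm. A picture is of the moment at which its call begins: read the wrist's pose just before it. camera_params takes no time and is no camera call.
A pose or a line that the arm cannot do raises ctrl.MotionError and nothing moves.
- ctrl.sign_off(): hands the job in, once; it reports no verdict.
Readings, each from a call of its own:
- ctrl.current_t(): time.
- ctrl.current_q(): joint angles.
- ctrl.current_dq(): joint speeds.
- ctrl.current_effort(): joint torques, N m.
- ctrl.current_tool_pos(): TCP position.
- ctrl.current_eef_rot(): TCP orientation.
- ctrl.current_contact_force(): force on the tool from outside, world axes, zero at the start.
- ctrl.current_wrist_torque(): the same for the moment, N m.
- ctrl.current_grip_width(): opening from 0.0 (shut) to 1.0 (fully open).
Only numpy, scipy, OpenCV 4.12 (cv2) and the standard library are available. Lean on these libraries where they do the work, as an engineer would, in place of code of your own. Each camera call takes 0.05 s, during which the arm holds its last target.

### The job

Pack the spares tray: stand the slotted plunger upright in the round socket, put the drilled block down in the rectangular pocket with its holes up, and lay the bearing flat over the post, each seated fully. The solid disc and the large plain slug belong to another machine: leave them, the power supply and the controller box where they are.

Things in the scene. Friction and masses are not known exactly. Their poses are not given: they have to be found in the camera images.
- plunger_c (a point): Slotted plunger, loose: bright aluminium, upright round body 40 mm in diameter and 62 mm tall, and on its top two small parallel cheeks 12 mm tall with a slot between (74 mm tall in all). The point is on its axis, 37 mm above its underside; z up its axis. About 0.2 kg. All five loose parts start upright on the table in one row between the robot and the tray, in any order, about 130 mm apart.
- block_c (a point): Drilled block, loose: bright aluminium, 60 mm along its x, 36 mm along its y, 50 mm tall, with two round 15 mm holes in the top, side by side along x. The point is at its centre, 25 mm above its underside. Its x starts within 40 degrees of the robot's forward direction. About 0.3 kg.
- bearing_c (a point): Ball bearing, loose, lying flat: steel ring with a dark seal, 56 mm outside diameter, open bore 30 mm, 18 mm thick. The point is at its centre, 9 mm above its underside; z along its axis. About 0.2 kg.
- socket_seat (a point): The three holders are fixed, same black plastic, in a row 115 mm apart along y of the tray, in any order; the tray is a low white cardboard tray 120 x 365 mm, walls 22 mm high, fixed, with its long side across the robot's front, turned by up to 12 degrees. This one is the round socket for the plunger: an upright ring 56 mm inside and 68 mm outside diameter, 20 mm tall. The point is at the centre of its floor, 5 mm above the table; axes are the tray's, z up.
- pocket_seat (a point): Rectangular pocket for the block, in the tray: frame 78 mm inside along its x and 54 mm inside along its y, walls 6 mm thick and 20 mm tall. The point is at the centre of its floor, 5 mm above the table; axes are the tray's (x across the tray's short side), z up.
- post_seat (a point): Post for the bearing, in the tray: a round plinth 54 mm in diameter and 24 mm tall, with a pin 14 mm in diameter that rises 30 mm from its top. The point is on the pin's axis at the plinth's top face, on which the bearing comes to lie, 29 mm above the table; axes are the tray's, z up.
- disc_c (a point): Solid steel disc, loose, look-alike of the bearing but without a bore: 56 mm in diameter, 18 mm thick. To be left. The point is at its centre, 9 mm above its underside.
- slug_c (a point): Large plain slug, loose, look-alike of the plunger but thicker and with a plain flat top: aluminium, 60 mm in diameter, 62 mm tall. To be left. The point is at its centre, 31 mm above its underside.
- supply_c (a point): Power supply, loose bystander to the left: vented metal box 110 x 100 mm, 80 mm tall. To be left. The point is at its centre.
- drive_c (a point): Controller box, loose bystander to the right: pale mauve-grey, 90 x 140 mm, 60 mm tall, with a terminal strip on top. To be left. The point is at its centre.
Not all that is in view belongs to the job. What is shaped like the part that bears bearing_c but blue is not meant.

How it is judged:
By the outcome, as a careful person would: the job done as asked, in the order asked, and still so for the second after the job is handed in, with the robot touching nothing.
It also fails if it takes over 88 s, if anything falls off the work surface, if the arm or the gripper's body presses on something with over 40 N, if the wrist force passes 120 N, or if a joint passes its speed limit or range.

## Working session

There is one attempt and no reset: what is moved stays moved. The work goes in short steps, each a Python script; the robot and the scene stay as the last script left them, time stands still between calls to the robot, and variables do not carry over. Pictures are saved under pics/ and viewed, and the job is handed in when it is done.

```bash
mkdir -p pics; python3 - <<'E'
from bench import ctrl
import cv2,numpy as np
np.set_printoptions(precision=4,suppress=True)
for n in ["side","top","wrist"]:
    im=ctrl.read_camera(n); cv2.imwrite(f"pics/a_{n}.png",im); print(n,ctrl.camera_params(n))
print(ctrl.current_t(),ctrl.current_tool_pos(),ctrl.current_eef_rot())
E
```

```text
side {'fx': 489.0174013001072, 'fy': 489.0174013001072, 'cx': 275.73769853209774, 'cy': 206.31172634634086, 'D': array([0.0302, 0.    , 0.    , 0.    , 0.    ]), 'pose': array([[ 0.7273,  0.5194, -0.4487, -0.0747],
       [-0.6862,  0.5383, -0.4892, -0.6131],
       [-0.0126,  0.6637,  0.7479,  0.9981],
       [ 0.    ,  0.    ,  0.    ,  1.    ]])}
top {'fx': 434.26741155098074, 'fy': 434.26741155098074, 'cx': 283.92177976177305, 'cy': 212.22085947990612, 'D': array([-0.0578,  0.    ,  0.    ,  0.    ,  0.    ]), 'pose': array([[-0.0256,  0.9946, -0.1003,  0.396 ],
       [-0.9993, -0.0229,  0.0285,  0.02  ],
       [ 0.026 ,  0.1009,  0.9946,  1.1664],
       [ 0.    ,  0.    ,  0.    ,  1.    ]])}
wrist {'fx': 334.48167146292195, 'fy': 334.48167146292195, 'cx': 277.9463272978248, 'cy': 209.04794145019758, 'D': array([0.0138, 0.    , 0.    , 0.    , 0.    ]), 'T_tool_cam': array([[ 1.    ,  0.0006,  0.0006,  0.0004],
       [ 0.0004,  0.2801, -0.96  , -0.1713],
       [-0.0007,  0.96  ,  0.2801,  0.0786],
       [ 0.    ,  0.    ,  0.    ,  1.    ]])}
0.15 [0.1779 0.5989 0.2135] [[ 0.2848 -0.0004 -0.9586]
 [ 0.9586 -0.0009  0.2848]
 [-0.001  -1.      0.0001]]
```

View images.

View pics/a_top.png

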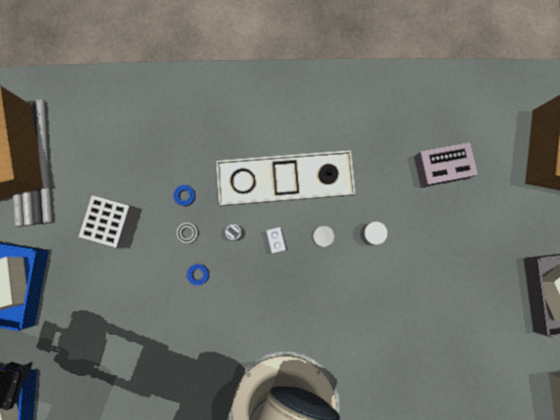

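View pics/a_side.png

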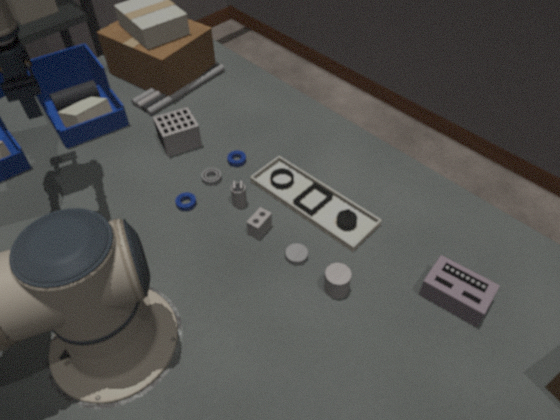

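View pics/a_wrist.png

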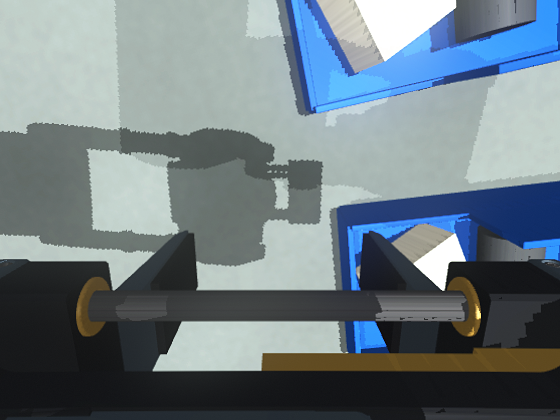

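```bash
cat > h.py <<'E'
import cv2,numpy as np
from bench import ctrl
np.set_printoptions(precision=4,suppress=True)
def pose(name,tool=None):
    P=ctrl.camera_params(name)
    if name!="wrist": return P,P["pose"]
    T=np.eye(4);p,R=tool;T[:3,:3]=R;T[:3,3]=p
    return P,T@P["T_tool_cam"]
def ray(name,uv,z,tool=None):
    P,T=pose(name,tool)
    K=np.array([[P["fx"],0,P["cx"]],[0,P["fy"],P["cy"]],[0,0,1.]])
    n=cv2.undistortPoints(np.array(uv,float).reshape(-1,1,2),K,P["D"])[:,0]
    d=np.c_[n[:,0],-n[:,1],-np.ones(len(n))]@T[:3,:3].T
    o=T[:3,3]; return o+d*((z-o[2])/d[:,2])[:,None]
def grab(name,fn):
    t=(np.array(ctrl.current_tool_pos()),np.array(ctrl.current_eef_rot()))
    im=ctrl.read_camera(name); cv2.imwrite(fn,im); return im,t
def R(deg):   # jaw axis at yaw deg, tool pointing down
    a=np.radians(deg);x=np.array([np.cos(a),np.sin(a),0]);y=np.array([0,0,-1.])
    return np.c_[x,y,np.cross(x,y)]
E
python3 - <<'E'
from h import *
im=cv2.imread("pics/a_top.png")
c=im[140:290,160:400]; cv2.imwrite("pics/a_topz.png",cv2.resize(c,None,fx=3.3,fy=3.3,interpolation=cv2.INTER_CUBIC))
hsv=cv2.cvtColor(im,cv2.COLOR_BGR2HSV)
E
```

```text
(no output)
```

View pics/a_topz.png

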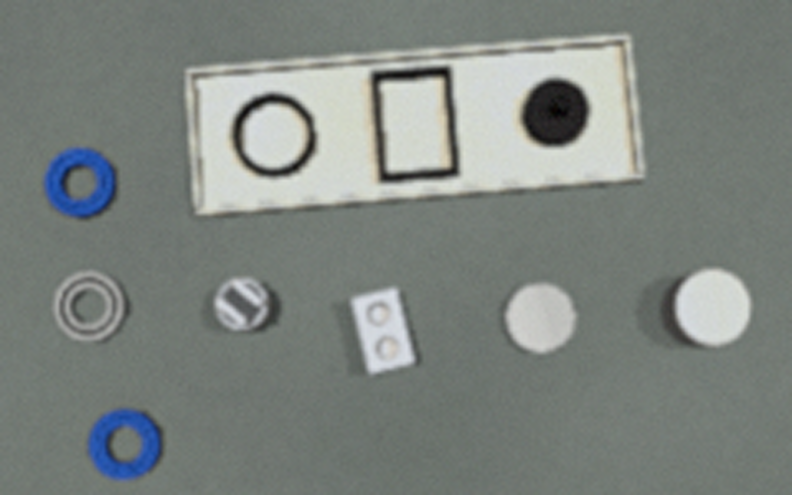

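The zoomed crop shows, left to right, bearing (187,232), plunger (233,232), block (276,240), disc (323,236) and slug (375,233). In the tray are socket (243,181), pocket (286,177) and post (328,174). The blue rings are decoys.

```bash
python3 - <<'E'
from h import *
im=cv2.imread("pics/a_top.png")
g=cv2.cvtColor(im,cv2.COLOR_BGR2GRAY)
roi=np.zeros_like(g); roi[140:290,160:400]=255
dark=((g<80)&(roi>0)).astype(np.uint8); br=((g>145)&(roi>0)).astype(np.uint8)
for nm,m in(("dark",dark),("bright",br)):
    cs,_=cv2.findContours(m,cv2.RETR_EXTERNAL,cv2.CHAIN_APPROX_NONE)
    for c in cs:
        if cv2.contourArea(c)<60: continue
        r=cv2.minAreaRect(c); 
        print(nm,np.round(r[0],1),np.round(r[1],1),round(r[2],1),cv2.contourArea(c))
        z={'dark':.025,'bright':.05}[nm]
        P=ray("top",cv2.boxPoints(r),z); print("   ctr",ray("top",r[0],z)[0][:2], "edges",[ (round(float(np.hypot(*(P[i+1]-P[i])[:2]))*1e3,1),round(float(np.degrees(np.arctan2(*(P[i+1]-P[i])[1::-1]))),1)) for i in (0,1)])
E
```

```text
dark [198.5 274. ] [18. 19.] 90.0 266.0
   ctr [0.3547 0.2136] edges [(49.5, -91.3), (46.5, 179.4)]
dark [185.  195.5] [20. 19.] 0.0 272.5
   ctr [0.5615 0.2479] edges [(50.7, 0.0), (53.1, -91.3)]
dark [242.5 180.5] [23. 23.] 90.0 430.5
   ctr [0.5983 0.0952] edges [(61.3, -91.2), (62.0, 179.0)]
dark [328.  173.5] [19. 18.] 90.0 267.0
   ctr [ 0.6125 -0.1334] edges [(48.5, -91.1), (51.7, 177.7)]
dark [285.4 177.3] [32.8 23.3] 85.2 708.0
   ctr [ 0.6046 -0.0189] edges [(62.3, -86.3), (88.7, -177.0)]
bright [275.5 239.6] [24.2 14.7] 76.6 317.5
   ctr [0.4383 0.0116] edges [(37.8, -77.9), (62.2, -168.0)]
bright [323.5 236. ] [20. 21.] 90.0 320.0
   ctr [ 0.4446 -0.1125] edges [(54.5, -91.4), (51.6, 177.9)]
bright [232.5 231.5] [15. 15.] 90.0 100.0
   ctr [0.4619 0.1213] edges [(38.5, -91.3), (38.6, 179.1)]
bright [186.1 232.2] [20.1 19.7] 63.4 305.5
   ctr [0.4628 0.2403] edges [(50.2, -64.5), (52.1, -154.0)]
bright [376.  232.5] [23. 22.] 90.0 395.5
   ctr [ 0.4502 -0.2495] edges [(57.9, -91.4), (59.8, 177.2)]
bright [285.  176.7] [ 44.9 137.4] 85.4 5942.5
   ctr [ 0.6015 -0.0172] edges [(361.2, -86.4), (119.5, -177.9)]
```

```bash
python3 - <<'E'
from h import *
ctrl.goto([0.43,0.05,0.24],R(-90))
im,t=grab("wrist","pics/b_w.png"); np.savez("b.npz",p=t[0],R=t[1])
print(ctrl.current_t(),t,ctrl.current_q())
E
```

```text
2.3667 (array([0.4301, 0.0505, 0.24  ]), array([[ 0.0015, -0.    ,  1.    ],
       [-1.    ,  0.0001,  0.0015],
       [-0.0001, -1.    , -0.    ]])) [ -1.2164  10.9984 100.3583   0.0054  68.6414  88.6951]
```

View pics/b_w.png

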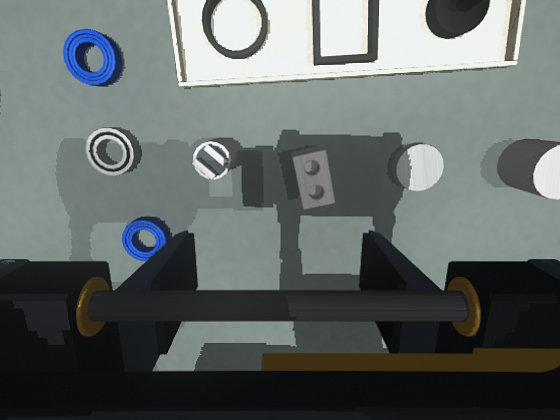

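The wrist view agrees with the top view: bearing (112,151), plunger top (212,159), block holes (311,167) and (316,192), socket (235,22). I'll put numbers on both views with the correct heights.

```bash
python3 - <<'E'
from h import *
b=np.load("b.npz");t=(b["p"],b["R"])
im=cv2.imread("pics/b_w.png");g=cv2.cvtColor(im,cv2.COLOR_BGR2GRAY)
cv2.imwrite("pics/b_wz.png",cv2.resize(im[120:215,80:350],None,fx=2.9,fy=2.9,interpolation=cv2.INTER_CUBIC))
W=lambda u,z:ray("wrist",u,z,t)[0][:2]
T=lambda u,z:ray("top",u,z)[0][:2]
print("plunger",W((212,159),.07),T((232.7,231.7),.07))
h=ray("wrist",[(311.5,167),(316.5,192)],.05,t);d=h[0]-h[1]
print("block",h.mean(0)[:2],np.degrees(np.arctan2(d[1],d[0])),np.hypot(*d[:2]),T((275.5,239.6),.05))
print("bearing top",T((186.3,232.2),.018))
print("bearing w",W((110.5,151.5),.018))
print("socket",W((235,22),.025),T((242.5,180.5),.022)); print("post",T((328,173.5),.029)); print("pocket",T((285.4,177.3),.023), W((345,28),.025))
E
```

```text
plunger [0.4639 0.1176] [0.4602 0.119 ]
block [0.4387 0.011 ] 12.841989729929912 0.02851644243114009 [0.4384 0.0115]
bearing top [0.4647 0.2461]
bearing w [0.4654 0.245 ]
socket [0.5986 0.0949] [0.5989 0.0954]
post [ 0.6118 -0.1328]
pocket [ 0.6049 -0.0191] [ 0.5932 -0.0188]
```

View pics/b_wz.png

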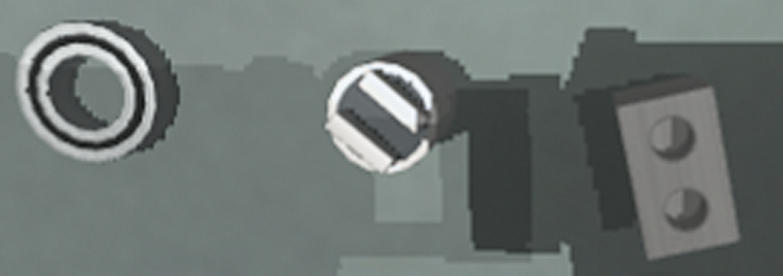

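```bash
python3 - <<'E'
from h import *
ctrl.command_gripper(0.85)
r=R(-90)
ctrl.goto([.462,.1185,.13],r)
print(ctrl.move_l([.462,.1185,.028],vel=.12,contact_N=10),ctrl.current_tool_pos())
ctrl.command_gripper(0.0)
print("w",ctrl.current_grip_width()*91,ctrl.current_contact_force())
ctrl.move_l([.462,.1185,.13],vel=.15)
print("w",ctrl.current_grip_width()*91,ctrl.current_contact_force(),ctrl.current_t())
grab("wrist","pics/c_w.png")
E
```

```text
False [0.4625 0.1184 0.0288]
w 39.76618680508623 [-0.1825  0.1648  3.1234]
w 39.36930984183076 [-0.5204 -1.107  -2.806 ] 5.8833
```

View pics/c_w.png

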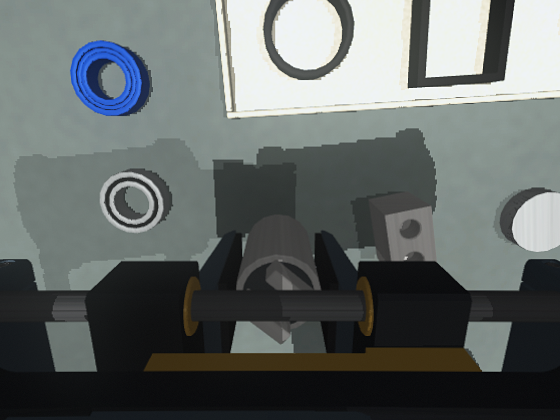

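The plunger is held upright between the pads at (280,270), width 39.4 mm. Next is the socket.

```bash
python3 - <<'E'
from h import *
r=R(-86.7); s=[.5987,.0951]
ctrl.goto([*s,.13],r)
print(ctrl.move_l([*s,.060],vel=.12,contact_N=10))
print(ctrl.move_l([*s,.030],vel=.03,contact_N=6),ctrl.current_tool_pos(),ctrl.current_contact_force())
ctrl.command_gripper(0.75)
p=ctrl.current_tool_pos()
ctrl.move_l([p[0],p[1],.14],vel=.15)
ctrl.goto([.43,.02,.22],R(-90))
im,t=grab("wrist","pics/d_w.png"); np.savez("d.npz",p=t[0],R=t[1]); grab("side","pics/d_s.png")
print(ctrl.current_t())
E
```

```text
False
True [0.5985 0.0952 0.0328] [-0.1726 -0.0053  5.164 ]
10.5083
```

View pics/d_w.png

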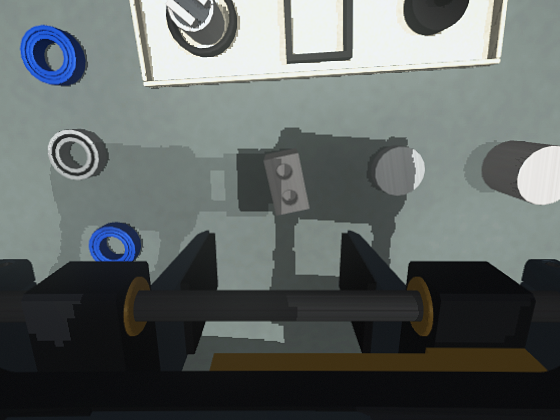

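View pics/d_s.png

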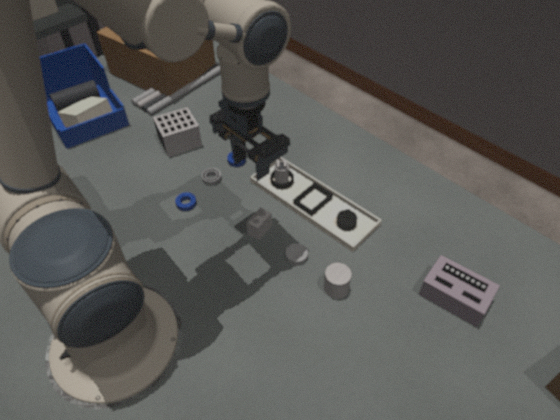

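The plunger stands upright inside the socket ring (wrist (205,20), side (282,172)), and contact came at the height of the socket floor. Next is the block, with holes at (284,170) and (289,196).

```bash
python3 - <<'E'
from h import *
d=np.load("d.npz");h=ray("wrist",[(284.5,170),(289.5,196)],.05,(d["p"],d["R"]));dd=h[0]-h[1]
print(h.mean(0),np.degrees(np.arctan2(dd[1],dd[0])))
b=[.4386,.0112]; r=R(-77.2)
ctrl.goto([*b,.11],r)
print(ctrl.move_l([*b,.027],vel=.12,contact_N=10),ctrl.current_tool_pos())
ctrl.command_gripper(0.0)
print("w",ctrl.current_grip_width()*91,ctrl.current_contact_force())
ctrl.move_l([*b,.13],vel=.15)
print("w",ctrl.current_grip_width()*91,ctrl.current_contact_force(),ctrl.current_t())
s=[.6049,-.0191]
ctrl.goto([*s,.14],R(-86.7))
im,t=grab("wrist","pics/e_w.png"); np.savez("e.npz",p=t[0],R=t[1]); grab("side","pics/e_s.png")
E
```

```text
[0.4399 0.0107 0.05  ] 11.074597285174027
False [0.4393 0.0112 0.0278]
w 35.75224220970974 [-0.2166  0.4155  6.3836]
w 36.06127888091779 [ 0.1315  0.4936 -2.1791] 13.3
```

View pics/e_w.png

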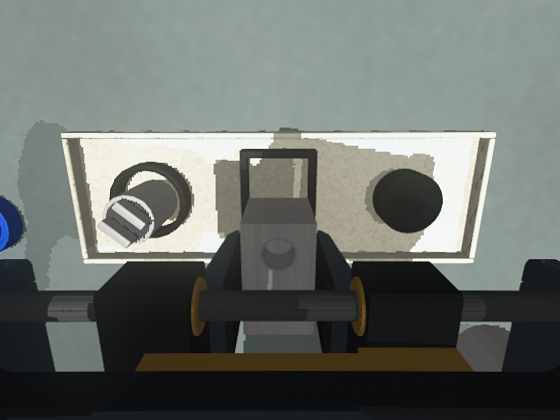

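View pics/e_s.png

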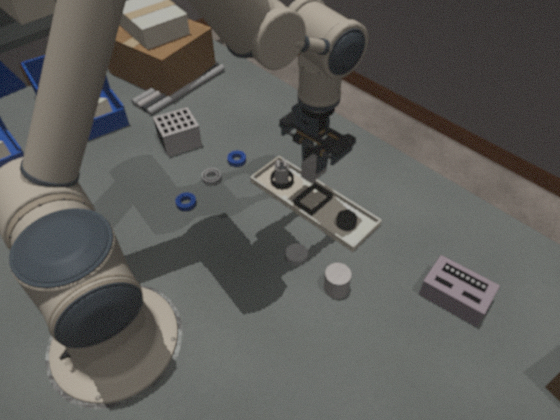

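The block is held square, top front edge at (241–315,198). Pocket frame front is at row 149, cols 240–317. I'll check both numerically before lowering.

```bash
python3 - <<'E'
from h import *
d=np.load("e.npz");t=(d["p"],d["R"]);print(t[0])
f=ray("wrist",[(248,198),(308,198)],t[0][2]+.0225,t); print("block front",f, "rel",(f-t[0])@t[1])
q=ray("wrist",[(240,150),(317,150)],.0235,t);print("pocket outer front corners",q, "rel", (q-t[0])@t[1])
q=ray("wrist",[(248,158),(308,158)],.0225,t);print("inner front", (q-t[0])@t[1])
E
python3 - <<'E'
import cv2
im=cv2.imread("pics/e_w.png");cv2.imwrite("pics/e_z.png",cv2.resize(im[130:290,190:370],None,fx=3.5,fy=3.5,interpolation=cv2.INTER_CUBIC))
E
```

```text
[ 0.604  -0.019   0.1386]
block front [[ 0.6448 -0.0028  0.1611]
 [ 0.6463 -0.0302  0.1611]] rel [[-0.0139 -0.0226  0.0416]
 [ 0.0136 -0.0226  0.0416]]
pocket outer front corners [[ 0.6505  0.016   0.0235]
 [ 0.6542 -0.0492  0.0235]] rel [[-0.0322  0.115   0.0488]
 [ 0.0331  0.1149  0.0487]]
inner front [[-0.0256  0.116   0.0419]
 [ 0.0257  0.1159  0.0418]]
```

View pics/e_z.png

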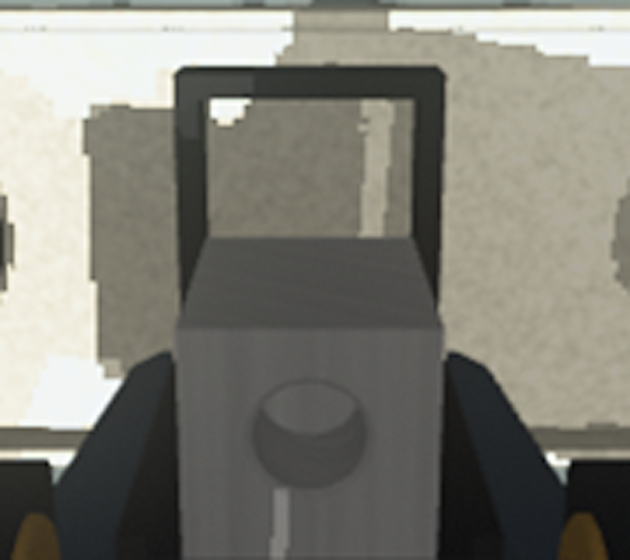

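```bash
python3 - <<'E'
from h import *
d=np.load("e.npz");t=(d["p"],d["R"])
for uv,z in(((278,223.3),.161),((278,198),.111),((278,149.3),.025),((278,158),.025)):
  f=ray("wrist",[uv],z,t); print((f-t[0])@t[1])
print((ray("wrist",[(241,223),(316,223)],.161,t)-t[0])@t[1])
E
```

```text
[[-0.0001 -0.0225  0.0293]]
[[-0.0001  0.0275  0.0289]]
[[0.     0.1134 0.0495]]
[[0.     0.1135 0.0422]]
[[-0.0175 -0.0225  0.0295]
 [ 0.0177 -0.0225  0.0295]]
```

```bash
python3 - <<'E'
from h import *
s=[.6078,-.0191]
ctrl.move_l([*s,.065],vel=.12,contact_N=12)
print(ctrl.move_l([*s,.028],vel=.03,contact_N=6),ctrl.current_tool_pos(),ctrl.current_contact_force())
ctrl.command_gripper(0.6)
p=ctrl.current_tool_pos()
ctrl.move_l([p[0],p[1],.14],vel=.15)
ctrl.goto([.45,.10,.20],R(-90))
im,t=grab("wrist","pics/f_w.png"); np.savez("f.npz",p=t[0],R=t[1]); grab("side","pics/f_s.png")
print(ctrl.current_t())
E
```

```text
True [ 0.6077 -0.0191  0.0319] [-0.2842 -0.2944  4.0589]
18.1917
```

View pics/f_w.png

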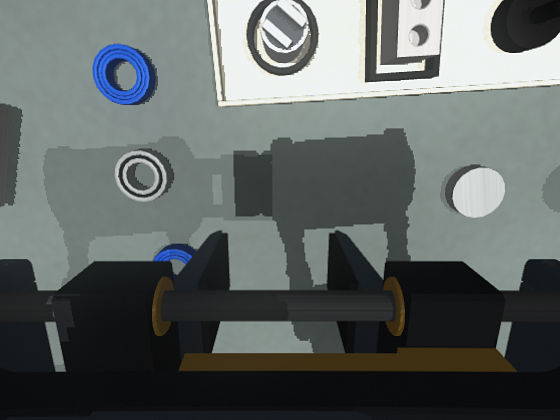

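View pics/f_s.png

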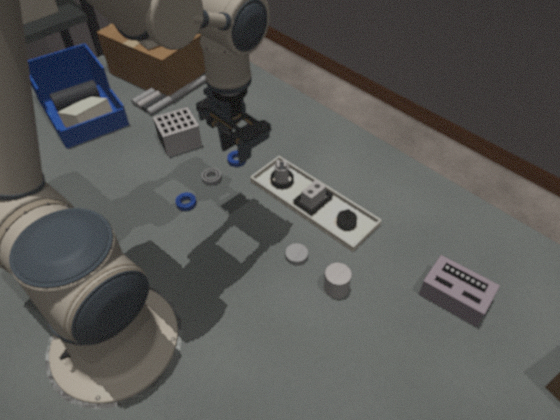

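The block sits in the pocket with holes up (wrist (418,30), side (313,196)), and contact was at floor height. Now the bearing at (141,176).

```bash
python3 - <<'E'
from h import *
d=np.load("f.npz");m=ray("wrist",[(140.5,176)],.018,(d["p"],d["R"]))[0];print(m)
b=[.4650,.2452]; r=R(-90)
ctrl.command_gripper(0.85)
ctrl.goto([*b,.11],r)
im,t=grab("wrist","pics/g0_w.png")
print(ctrl.move_l([*b,.03],vel=.12,contact_N=10))
print(ctrl.move_l([*b,.0025],vel=.04,contact_N=6),ctrl.current_tool_pos())
ctrl.command_gripper(0.0)
print("w",ctrl.current_grip_width()*91,ctrl.current_contact_force())
ctrl.move_l([*b,.13],vel=.15)
print("w",ctrl.current_grip_width()*91,ctrl.current_contact_force(),ctrl.current_t())
s=[.6118,-.1328]
ctrl.goto([*s,.16],R(-86.7))
im,t=grab("wrist","pics/g_w.png"); np.savez("g.npz",p=t[0],R=t[1]); grab("side","pics/g_s.png")
print(t[0])
E
```

```text
[0.4653 0.2461 0.018 ]
False
False [0.465  0.2452 0.0026]
w 55.26710534542018 [-0.1386  1.2624  3.5598]
w 55.10433592648858 [-0.4564 -0.923  -2.4277] 22.6333
[ 0.6116 -0.1316  0.1598]
```

View pics/g_w.png

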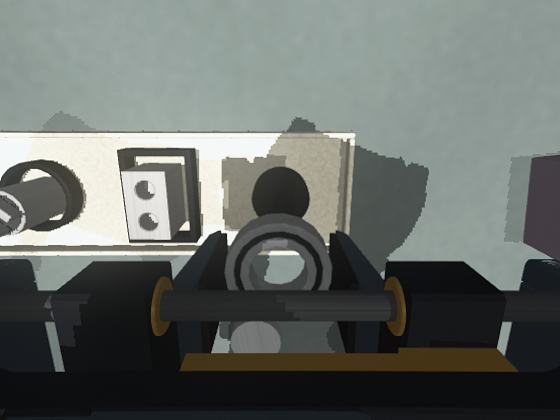

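View pics/g_s.png

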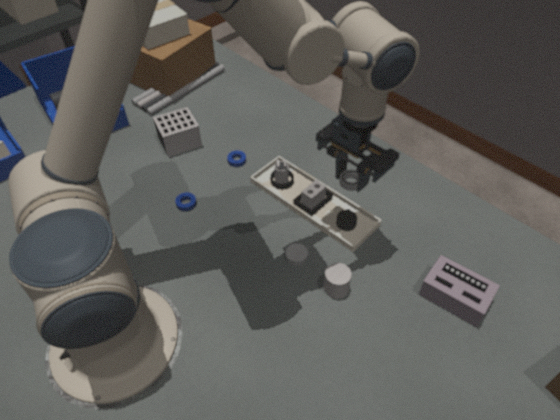

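The bearing is held level, outer front edge at row 212. The plinth spans cols 252–310 with its front at row 167. I'll work out the relative offset.

```bash
python3 - <<'E'
from h import *
d=np.load("g.npz");t=(d["p"],d["R"])
im=cv2.imread("pics/g_w.png");cv2.imwrite("pics/g_z.png",cv2.resize(im[150:310,200:370],None,fx=3.5,fy=3.5,interpolation=cv2.INTER_CUBIC))
rel=lambda uv,z:((ray("wrist",[uv],z,t)-t[0])@t[1])[0]
print("bearing front",rel((279,212.5),t[0][2]+.0155))
print("plinth front",rel((281,167),.029),rel((252,196),.029),rel((310,196),.029))
E
```

```text
bearing front [ 0.0004 -0.0155  0.0325]
plinth front [0.0028 0.1308 0.0318] [-0.0241  0.1308  0.0048] [0.0298 0.1308 0.0047]
```

View pics/g_z.png

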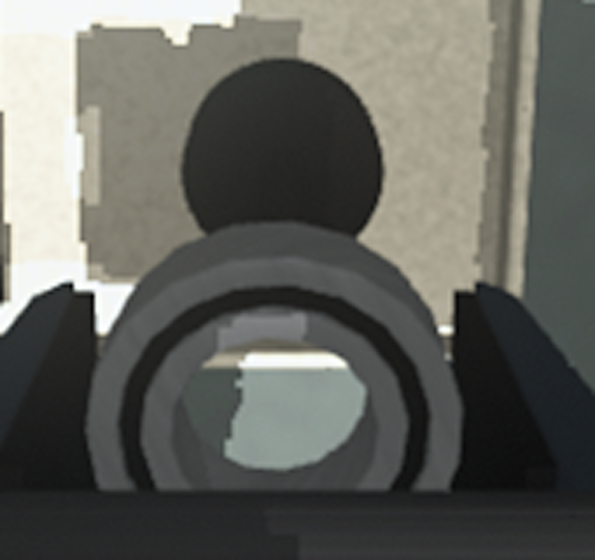

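```bash
python3 - <<'E'
from h import *
s=[.6152,-.134]
ctrl.move_l([*s,.075],vel=.1,contact_N=10)
print(ctrl.move_l([*s,.028],vel=.03,contact_N=5),ctrl.current_tool_pos(),ctrl.current_contact_force(),ctrl.current_t())
E
```

```text
True [ 0.6151 -0.1339  0.0316] [-0.1422 -0.235   6.4913] 26.5417
```

Contact came exactly at the expected seating height (0.0316 m), so I'll release and check.

```bash
python3 - <<'E'
from h import *
ctrl.command_gripper(0.85)
p=ctrl.current_tool_pos()
ctrl.move_l([p[0],p[1],.16],vel=.15)
ctrl.goto([.48,-.02,.25],R(-90))
grab("wrist","pics/k_w.png")
ctrl.goto([.178,.599,.214],R(73.4))
grab("top","pics/k_t.png");grab("side","pics/k_s.png")
a=cv2.imread("pics/k_t.png")[140:290,160:400];b=cv2.imread("pics/k_s.png")[130:300,170:400]
cv2.imwrite("pics/k_tz.png",cv2.resize(a,None,fx=3.3,fy=3.3,interpolation=cv2.INTER_CUBIC))
cv2.imwrite("pics/k_sz.png",cv2.resize(b,None,fx=3.4,fy=3.4,interpolation=cv2.INTER_CUBIC))
print(ctrl.current_t())
E
```

```text
31.4917
```

View pics/k_w.png

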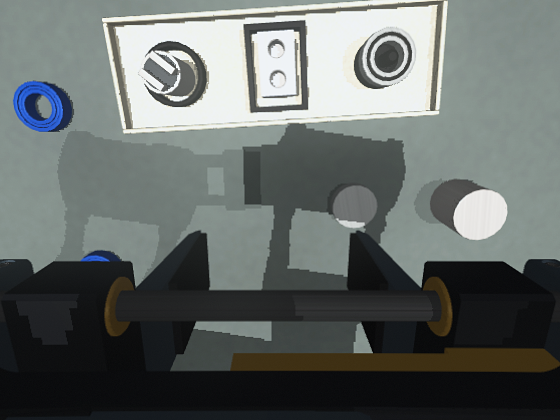

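View pics/k_tz.png

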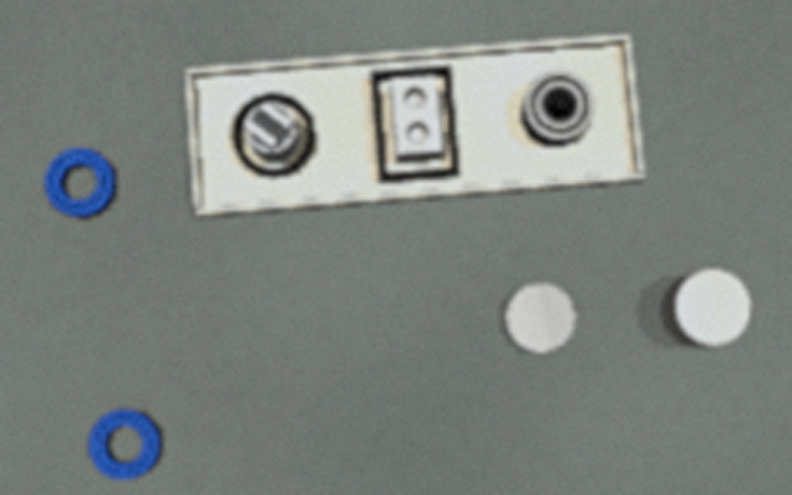

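View pics/k_sz.png

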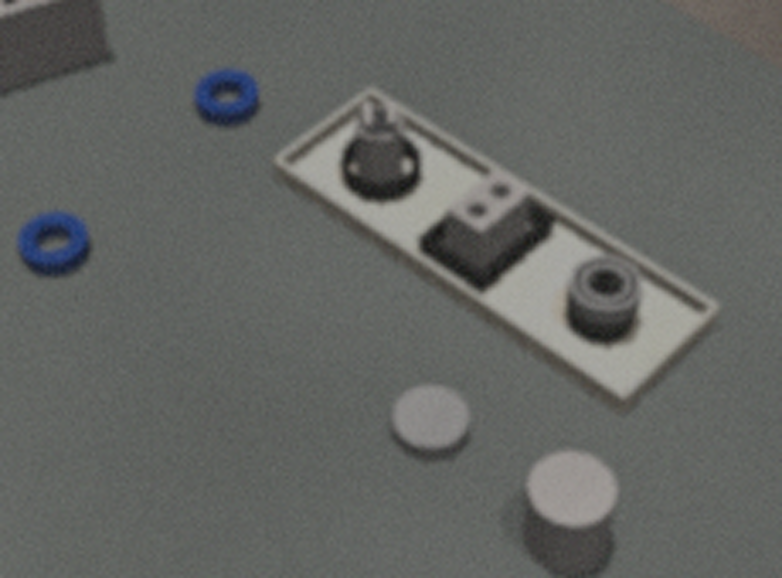

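The tray holds the upright plunger (top (243,181)), the block with holes up (286,177), and the bearing flat on its plinth with the pin in its bore (328,173). Disc and slug are at the same pixels as at the start. I'm handing in.

```bash
python3 - <<'E'
from h import *
a=cv2.imread("pics/a_top.png").astype(int);b=cv2.imread("pics/k_t.png").astype(int)
D=abs(a-b).max(2)
for n,(x0,y0,x1,y1) in dict(supply=(75,190,140,250),drive=(410,140,480,190),disc=(305,220,345,255),slug=(355,215,392,250)).items(): print(n,(D[y0:y1,x0:x1]>40).sum())
ctrl.sign_off()
E
```

```text
supply 0
drive 0
disc 0
slug 0
the job is handed in; nothing more can be done
```

I packed the tray in the order asked: plunger upright in the round socket, block holes-up in the pocket, then bearing flat over the post. I handed it in at about 31.5 s of the 88 s allowed.

- **Seating:** each part touched down within 1 mm of its expected seated height. The final wrist, top and side pictures show all three upright or flat in their holders.
- **Left alone:** comparing the top picture before and after shows no change at the disc, slug, power supply or controller box. The arm was back at its start pose, touching nothing.
- **Disagreement:** the top and wrist cameras differed by 3–5 mm on where the pocket and post lie along x. I aimed between the two for both, well inside the clearance of about 8 mm.

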